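# Lower the ratcheted forearm rest at the microscope

## Robot

A 6-joint arm with a two-finger parallel gripper is mounted at the origin on the work surface. World frame = base frame: x ahead of the robot, y to its left, z up, the work surface at z = 0. Lengths are in m, angles in rad, forces in N, time in s.
With the tool pointing down it reaches from about 0.25 to 0.725 m from the base axis. Payload 4 kg.
Tool frame: the origin (TCP) lies midway between the tips of the shut fingers; the grasp point (between the pads) lies 19 mm behind it; z points along the fingers, y is the line along which they close (so a half turn about z gives the same grasp; the last joint's range is limited). The gripper opens to 85 mm and grips with 20 to 120 N. Pads are 22 mm wide; open, the fingers measure 114 mm over their backs; the gripper's body (76 mm by 85 mm) begins 54 mm behind the grasp point. The pads swing forward as they close: fully open they stand 13 mm farther back than shut.
Start: joints at [1.253, 0.241, 0.005, 1.335, 0, 1.571], TCP at [0.156, 0.475, 0.2] pointing down, gripper open.
Joint ranges: [-2.72, 2.72], [-1.05, 1.87], [-1.09, 1.28], [-1.99, 2.15], [-1.42, 1.44], [-3.14, 3.14]. Speed limits (rad/s): [2.79, 2.79, 3.14, 3.14, 3.14, 3.14].

## Interface

Orientations are given as a unit quaternion [x, y, z, w].
In Python, from workcell import monitor, vision, job gives the robot as it stands.
- The arm moves only by the tool move_arm, never from a script. Its argument "moves" is a list that holds one entry, the list of rows, each a list of 5 numbers: the shift along the world's x, y, z in m, then the turn about the world's z in degrees, then the opening in per cent of the stroke, from 0 (shut) to 100 (fully open). In form: [[[x, y, z, turn, gripper], ...]]. A call has 1 to 5 rows; each row is the pose to reach, as a shift and turn from the pose commanded when the call began; what a row does not reach only later rows make up. A row lasts 1/8 s, in which the tool goes at most 62.5 mm and 10.7 degrees, less where a joint would pass 70% of its speed; a pose out of reach is approached as far as the arm can. A call with a gripper value outside its range is refused whole. The fingers move at their own pace and stop on an object; the grip force is fixed at half the most. Time passes only in rows, so rows that repeat a pose let the fingers close. It gives the time, the measured TCP pose, the force, the opening and the grip force at its end, in the units of the state.
- monitor.get_obs(): the state, without advancing time (a new reading comes with each control period).
- vision.camera(name): name is "scene" or "top" or "wrist"; returns a dict with "color" (384x512x3 uint8, red, green, blue), "camera_matrix" (3x3 intrinsics, pixels), "eye" and "attitude" of the camera in the world; the wrist camera has in their place "hand_eye" (4x4, takes a point from camera to tool coordinates, whose origin is the TCP and whose axes are the flange's). Camera axes: x right, y up, looking along -z (the intrinsics and any distortion apply to the point x, -y, -z); pixel columns grow to the right and rows downward; lengths in m; the calibration is good to about 2 mm. A picture is of the moment at which its call begins: read the wrist's pose just before it. There is no depth.
- job.job_done(): hands the job in; it is judged then, once.
The state is a dict: "clock": time; "joint_pos": joint angles; "joint_vel": joint speeds; "tau": joint torques, N m; "eef_pos": TCP position; "tool_rot": TCP orientation; "ft_force": force on the tool from outside, world axes, zero at the start; "ft_torque": the same for the moment, N m; "grip_width": finger opening in m; "grasp_force": force on a finger pad.
Only numpy, scipy, OpenCV 4.12 (cv2) and the standard library are available. Lean on these libraries where they do the work, as an engineer would, in place of code of your own. Each camera call takes 0.05 s, during which the arm holds its last target. There are 200 camera calls.

## Task

The padded forearm rest in front of the microscope is ratcheted up at a slope. Press the tail of its ratchet pawl down until the pawl snaps clear of the teeth, push the rest down past its teeth until it lies fully down on its stop, then press the nose end of the pawl down so that it snaps back in among the teeth. Do not force the rest against the engaged pawl; use only the fingertips or the outside of the fingers, do not lift the rest, and leave the other things on the bench where they stand.

Things in the scene. Friction and masses are not known exactly. Their poses are not given: they have to be found in the camera images.
- stand: White steel base plate (350 x 155 x 8 mm) with the rest's hinge cheeks and the pawl's bracket, fixed to the bench. Origin on the bench surface. Its x axis runs level along the rest, from the hinge (elbow) end to the free (wrist) end; z is up; the pawl and the toothed quadrant are on its +y side.
- rest_hinge (a point): Point on the rest's hinge axis, in the middle of the rest's width, 85 mm above the bench. The axis is level, along the stand's y.
- rest (a joint): Angle of the forearm rest in rad: 0 = fully down, level, on its rubber-topped stop (a hard end); it grows as the free end rises (at most 0.85). It starts near 0.6. With the pawl in the teeth it can go up but goes down no more than about 0.03 rad before a tooth stops it. With the pawl free it stays where it is left (stiff friction hinge, weight balanced by a spring) and needs roughly 4 to 8 N of push at point rest_end.
- rest_end (a point): Point on top of the black pad, on its midline, 235 mm from the hinge axis along the rest and 24 mm above the line of the tray (it moves with the rest; x axis along the rest to the free end, z square to the pad). The pad is 88 mm wide, 24 mm thick and runs from 25 to 280 mm from the hinge axis. With the rest fully down this point is 109 mm above the bench.
- pawl (a joint): Angle of the pawl in rad: 0 = engaged in the teeth (hard end), 0.42 = fully free (hard end). It is a two-ended rocker with an over-centre spring: it snaps to one end or the other from mid-travel, 0.21, and stays there by itself. It clears the teeth above about 0.13. Pressing it over takes about 5 to 8 N at the tail, 3 to 4 N at the nose.
- pawl_tail (a point): Centre of the top of the dark steel thumb pad (28 x 24 mm, level when engaged) on the pawl's tail, the end away from the rest; 160 mm above the bench when engaged. It lies 43 mm behind the pawl's pivot (towards the stand's -x), so pressing it goes down 18 mm over the full travel, 9 mm to mid-travel, and frees the pawl. It moves with the pawl.
- pawl_nose (a point): Centre of the top of the dark steel thumb pad (28 x 24 mm, level when engaged) above the pawl's nose, over the toothed quadrant; 175 mm above the bench when engaged and 24 mm higher when free. It lies 58 mm ahead of the pivot; pressed down it puts the pawl back in the teeth. It moves with the pawl.
- oil_center (a point): Bystander: amber dropper bottle, 30 mm across, 72 mm tall; its centre.
- beaker_center (a point): Bystander: small glass beaker, 54 mm across, 68 mm tall; its centre.
- slidebox_center (a point): Bystander: closed grey and white slide box, 100 x 54 x 33 mm; its centre.
- dish_center (a point): Bystander: clear culture dish with lid, 60 mm across, 15 mm tall; its centre.

How it is judged:
By the outcome, as a careful person would: the job done as asked, in the order asked, and still so for the second after the job is handed in, with the robot touching nothing.
It also fails if it takes over 54 s, if anything falls off the work surface, if the arm or the gripper's body presses on something with over 40 N, if the wrist force passes 120 N, or if a joint passes its speed limit or range.

## Working session

There is one attempt and no reset: what is moved stays moved. The work goes in short steps, Python scripts to look and compute and a tool call to move; the robot and the scene stay as the last step left them, time stands still between calls to the robot, and variables do not carry over. Pictures are saved under pics/ and viewed, at most 10 in all, crops included, and the job is handed in when it is done.

Besides the shell and the picture viewer there is one more tool, called as name(argument=value, ...) on one line, values as JSON. move_arm: Moves the arm, as the interface text tells. Its arguments: {"type":"object","properties":{"moves":{"type":"array","items":{"type":"array","items":{"type":"array","items":{"type":"number"}}}}},"required":["moves"]}

```bash
mkdir -p pics; cat > h.py <<'E'
import numpy as np, cv2
from workcell import monitor, vision, job
def shot(n,f):
    d=vision.camera(n); cv2.imwrite('pics/'+f,d['color'][:,:,::-1]); return d
E
python3 - <<'E'
from h import *
for n in('scene','top'):
    d=shot(n,n+'0.png'); np.save(n+'.npy',{k:v for k,v in d.items()},allow_pickle=True)
    print(n,{k:(np.round(v,4).tolist() if k!='color' else 0) for k,v in d.items()})
o=monitor.get_obs(); print(o['clock'],o['eef_pos'],o['tool_rot'],o['grip_width'])
E
```

```text
scene {'color': 0, 'camera_matrix': [[427.819, 0.0, 250.291], [0.0, 427.819, 190.6275], [0.0, 0.0, 1.0]], 'eye': [0.991, 0.2545, 0.7402], 'attitude': [0.165, 0.2945, 0.8229, 0.457]}
top {'color': 0, 'camera_matrix': [[410.7061, 0.0, 253.0436], [0.0, 410.7061, 193.1787], [0.0, 0.0, 1.0]], 'eye': [0.4309, 0.0109, 0.9417], 'attitude': [0.0451, -0.0504, -0.6994, 0.7115]}
0.1 [0.15604969 0.47435702 0.19960167] [ 1.58250422e-01  9.87398547e-01 -9.43420844e-04 -1.49489891e-04] 0.08532339944378046
```

View pics/scene0.png

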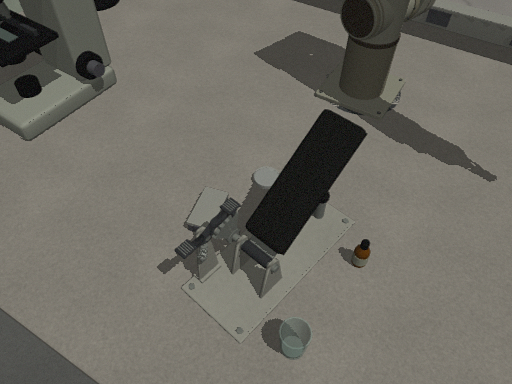

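View pics/top0.png

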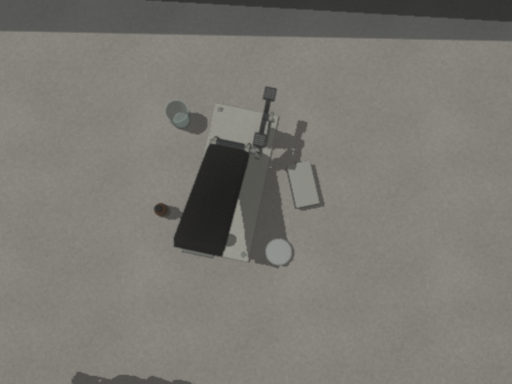

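The top view shows the rest sloping up toward the robot (hinge end about 232,145), the pawl tail at (270,93) and nose at (260,140). The scene view shows the tail at (186,247) and the nose at (231,207).

```bash
cat >> h.py <<'E'
from scipy.spatial.transform import Rotation as R
def ray(d,p):
    K=d['camera_matrix']; v=np.linalg.inv(K)@[p[0],p[1],1]; v=np.array([v[0],-v[1],-v[2]])
    return np.array(d['eye']),R.from_quat(d['attitude']).as_matrix()@v
def onz(d,p,z):
    e,v=ray(d,p); return e+v*(z-e[2])/v[2]
def proj(d,X):
    c=R.from_quat(d['attitude']).as_matrix().T@(np.array(X)-d['eye']); K=d['camera_matrix']
    return K[0,2]+K[0,0]*c[0]/-c[2],K[1,2]-K[1,1]*c[1]/-c[2]
E
python3 - <<'E'
from h import *
S=np.load('scene.npy',allow_pickle=True).item();T=np.load('top.npy',allow_pickle=True).item()
for n,s,t,z in(('tail',(186,247),(270,93),.16),('nose',(231,207),(260,140),.175)):
    print(n,onz(S,s,z).round(3),onz(T,t,z).round(3))
print('plate',[onz(T,p,.008).round(3)[:2].tolist() for p in((216,105),(279,114),(249,261),(176,249))])
print('plateS',[onz(S,p,.008).round(3)[:2].tolist() for p in((241,341),(182,287),(354,219))])
for n,s,t in(('oil',(360,255),(162,210)),('beaker',(294,338),(178,115)),('box',(207,208),(303,186)),('dish',(266,178),(279,252))):
    print(n,onz(S,s,.03).round(3),onz(T,t,.03).round(3))
a=cv2.resize(S['color'][150:300,150:350],None,fx=4,fy=4,interpolation=cv2.INTER_CUBIC)
b=cv2.resize(T['color'][75:275,140:340],None,fx=3,fy=3,interpolation=cv2.INTER_CUBIC)
b=np.clip(b*1.8,0,255).astype(np.uint8)
cv2.imwrite('pics/a.png',a[:,:,::-1]);cv2.imwrite('pics/b.png',b[:,:,::-1])
E
```

```text
tail [ 0.737 -0.022  0.16 ] [ 0.739 -0.024  0.16 ]
nose [0.642 0.002 0.175] [ 0.638 -0.006  0.175]
plate [[0.767, 0.096], [0.747, -0.053], [0.404, 0.011], [0.428, 0.176]]
plateS [[0.771, 0.101], [0.744, -0.047], [0.428, 0.164]]
oil [0.518 0.21  0.03 ] [0.514 0.207 0.03 ]
beaker [0.726 0.178 0.03 ] [0.733 0.18  0.03 ]
box [ 0.581 -0.104  0.03 ] [ 0.573 -0.107  0.03 ]
dish [ 0.445 -0.042  0.03 ] [ 0.426 -0.054  0.03 ]
```

View pics/a.png

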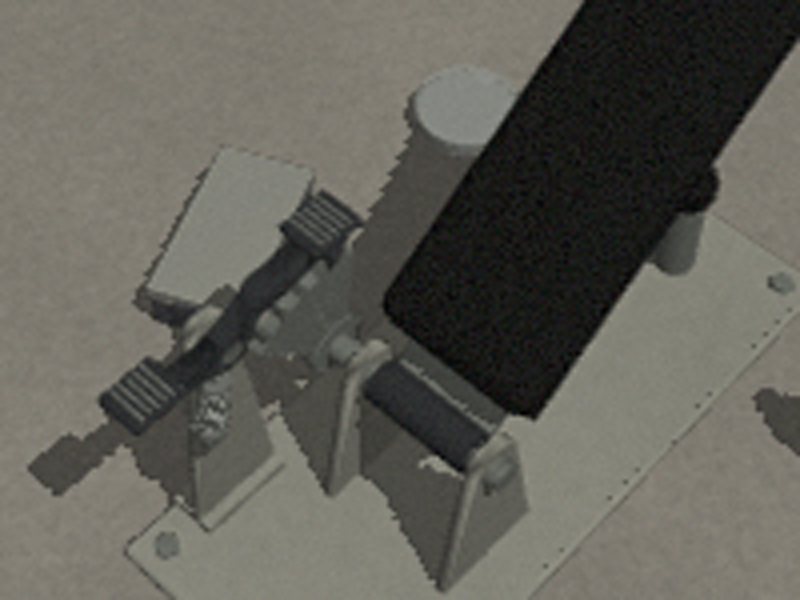

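View pics/b.png

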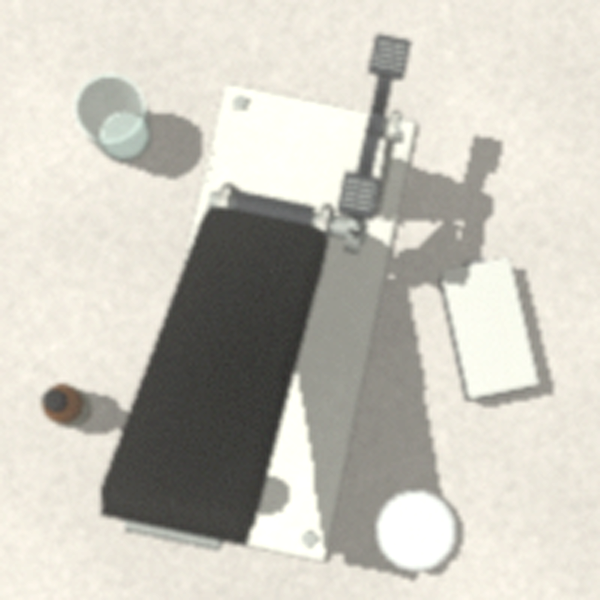

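The crops confirm this: tail pad at (185,249) in scene and (270,94) in top, nose pad at (230,205) and (260,139). The tail is therefore near (0.738,-0.023) and the nose near (0.640,-0.004). The stand's x axis points along about (-0.98,0.19). I'll go up and over.

move_arm(moves=[[[0,0,0.06,0,0],[0,0,0.12,0,0],[0.03,-0.03,0.17,-10,0],[0.07,-0.07,0.19,-20,0],[0.11,-0.11,0.19,-30,0]]])

```text
clock: 0.72
eef_pos: [0.2675, 0.3646, 0.3922]
tool_rot: [0.41, 0.912, 0.002, 0.001]
ft_force: [0.7, 0.7, -0.3]
grip_width: 0.0002
grasp_force: 0.0
```

move_arm(moves=[[[0.04,-0.045,0,-10,0],[0.08,-0.09,0,-20,0],[0.12,-0.135,0,-30,0],[0.16,-0.18,0,-40,0],[0.2,-0.225,0,-46,0]]])

```text
clock: 1.35
eef_pos: [0.4671, 0.1383, 0.3901]
tool_rot: [0.734, 0.679, -0.0, -0.0]
ft_force: [0.8, 0.9, -0.1]
grip_width: 0.0001
grasp_force: 0.0
```

move_arm(moves=[[[0.04,-0.04,0,0,0],[0.08,-0.08,0,0,0],[0.12,-0.12,0,0,0],[0.16,-0.16,0,0,0],[0.2,-0.16,-0.02,0,0]]])

```text
clock: 1.98
eef_pos: [0.6674, -0.0239, 0.3712]
tool_rot: [0.734, 0.679, 0.001, 0.001]
ft_force: [0.8, 1.0, 1.1]
grip_width: -0.0001
grasp_force: 0.0
```

move_arm(moves=[[[0.03,0,-0.05,0,0],[0.06,0,-0.1,0,0],[0.07,0,-0.15,0,0],[0.07,0,-0.18,0,0],[0.07,0,-0.18,0,0]]])

```text
clock: 2.6
eef_pos: [0.7336, -0.02, 0.1853]
tool_rot: [0.733, 0.681, -0.004, -0.004]
ft_force: [-0.7, -0.6, 0.4]
grip_width: 0.0001
grasp_force: 0.0
```

```bash
python3 - <<'E'
from h import *
o=monitor.get_obs();print(o['eef_pos'],o['tool_rot'],o['joint_pos'])
d=shot('scene','s1.png');t=shot('top','t1.png')
a=cv2.resize(d['color'][130:300,130:350],None,fx=3,fy=3)
cv2.imwrite('pics/s1c.png',a[:,:,::-1])
E
```

```text
[ 0.73355445 -0.01996959  0.18531288] [ 0.73258837  0.68065346 -0.003584   -0.00350857] [-2.72112402e-02  7.82836721e-01  8.40856777e-01  1.63884739e+00
 -1.11717509e-05  1.61704964e+00]
```

View pics/s1c.png

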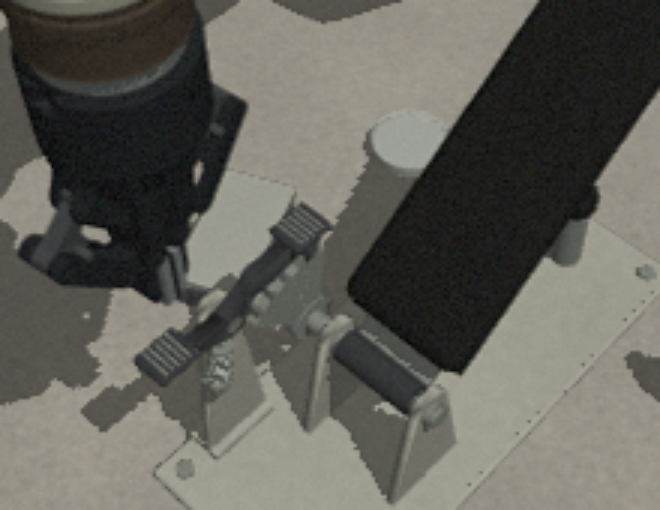

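The fingertips, at crop (172,297), hang over the tail pad at crop (165,357). I'll check the projection, then press.

```bash
python3 - <<'E'
from h import *
S=np.load('scene.npy',allow_pickle=True).item()
for X in([.7336,-.02,.185],[.738,-.023,.16]):
    p=np.array(proj(S,X)); print(p,(p-130)*3)
E
```

```text
[186.31054184 237.33313704] [168.93162553 321.99941111]
[184.88885228 247.17698167] [164.66655684 351.53094502]
```

move_arm(moves=[[[0.005,-0.003,-0.01,0,0],[0.005,-0.003,-0.018,0,0],[0.005,-0.003,-0.022,0,0],[0.005,-0.003,-0.026,0,0],[0.005,-0.003,-0.03,0,0]]])

```text
clock: 3.32
eef_pos: [0.7412, -0.023, 0.1603]
tool_rot: [0.733, 0.681, 0.0, 0.0]
ft_force: [-0.3, 0.1, -1.0]
grip_width: -0.0003
grasp_force: 0.0
```

move_arm(moves=[[[0,0,-0.002,0,0],[0,0,-0.004,0,0],[0,0,-0.006,0,0],[0,0,-0.008,0,0],[0,0,-0.008,0,0]]])

```text
clock: 3.95
eef_pos: [0.7411, -0.023, 0.1521]
tool_rot: [0.733, 0.681, -0.0, -0.0]
ft_force: [-0.5, 0.2, -0.9]
grip_width: 0.0
grasp_force: 0.0
```

```bash
python3 - <<'E'
from h import *
d=vision.camera('scene')
a=cv2.resize(d['color'][170:290,150:270],None,fx=5,fy=5,interpolation=cv2.INTER_CUBIC)
a=np.clip(a*1.7,0,255).astype(np.uint8)
cv2.imwrite('pics/s2c.png',a[:,:,::-1])
E
```

```text
(no output)
```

View pics/s2c.png

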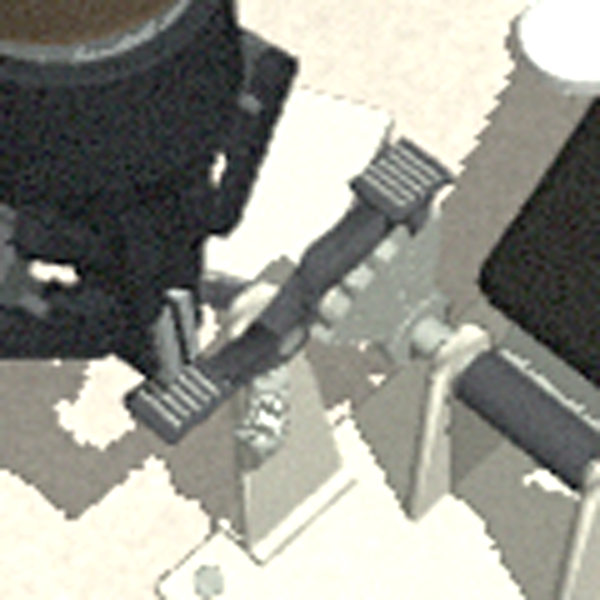

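The fingertips (crop 175,375) seem to end at or behind the back edge of the tail pad (170,400). I'll check with the wrist camera.

```bash
python3 - <<'E'
from h import *
o=monitor.get_obs(); d=vision.camera('wrist')
print(o['eef_pos'],np.round(d['hand_eye'],4).tolist(),d['camera_matrix'].round(1).tolist(),[k for k in d])
a=np.clip(d['color']*1.5,0,255).astype(np.uint8)
cv2.imwrite('pics/w.png',a[:,:,::-1])
Rt=R.from_quat(o['tool_rot']).as_matrix();H=np.array(d['hand_eye']);K=d['camera_matrix']
def pw(X):
    t=Rt.T@(np.array(X)-o['eef_pos']); c=np.linalg.inv(H)@np.r_[t,1]
    return K[0,2]+K[0,0]*c[0]/-c[2],K[1,2]-K[1,1]*c[1]/-c[2]
for X in(o['eef_pos'],[.738,-.023,.16],[.64,-.004,.175]):print(pw(X))
E
```

```text
[ 0.74117791 -0.02302838  0.1522903 ] [[0.0006, 0.9623, 0.2722, 0.0687], [1.0, -0.0003, -0.001, 0.0003], [-0.0008, 0.2722, -0.9623, -0.1729], [0.0, 0.0, 0.0, 1.0]] [[316.3, 0.0, 251.0], [0.0, 316.3, 189.6], [0.0, 0.0, 1.0]] ['color', 'camera_matrix', 'hand_eye']
(np.float64(250.20890607061673), np.float64(222.18076169714507))
(np.float64(244.53862225840072), np.float64(227.61541439179365))
(np.float64(47.873326424947976), np.float64(217.45113389401925))
```

View pics/w.png

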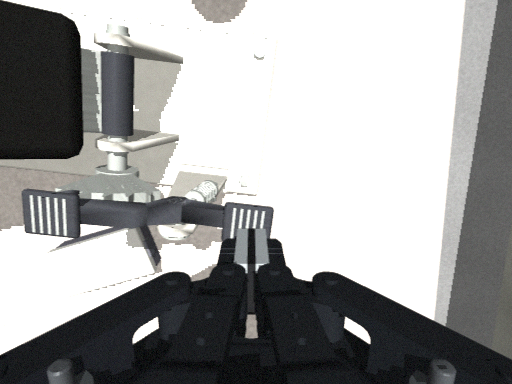

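The wrist view shows the pad at (223-272, 203-245), with the finger ends at about (251,229) in front of it. I'll triangulate the finger end.

```bash
python3 - <<'E'
from h import *
S=np.load('scene.npy',allow_pickle=True).item()
o=monitor.get_obs(); d=vision.camera('wrist')
Rt=R.from_quat(o['tool_rot']).as_matrix();H=np.array(d['hand_eye']);K=d['camera_matrix']
def wr(p):
    v=np.linalg.inv(K)@[p[0],p[1],1]; v=Rt@H[:3,:3]@[v[0],-v[1],-v[2]]
    return o['eef_pos']+Rt@H[:3,3],v
def tri(a,b):
    s=np.linalg.lstsq(np.c_[a[1],-b[1]],b[0]-a[0],rcond=None)[0]
    p,q=a[0]+s[0]*a[1],b[0]+s[1]*b[1]; return ((p+q)/2).round(4),round(np.linalg.norm(p-q),4)
print('tip',tri(wr((251,229)),ray(S,(185,246))),tri(wr((265,229)),ray(S,(184,247))))
print('pad corner +y far',tri(wr((272,208)),ray(S,(184.5,257.8))),'pad +y near',tri(wr((225,203)),ray(S,(193.8,247.6))))
for z in(.16,.165,.17): 
  e,v=wr((251,229)); print(z,(e+v*(z-e[2])/v[2]).round(3))
E
```

```text
tip (array([ 0.742 , -0.0182,  0.1733]), np.float64(0.0007)) (array([ 0.749 , -0.0136,  0.1842]), np.float64(0.0016))
pad corner +y far (array([ 0.754 , -0.0119,  0.1606]), np.float64(0.0009)) pad +y near (array([ 0.7285, -0.0111,  0.155 ]), np.float64(0.0035))
0.16 [ 0.742 -0.024  0.16 ]
0.165 [ 0.742 -0.022  0.165]
0.17 [ 0.742 -0.02   0.17 ]
```

The fingertips look to be about 10–20 mm above the nominal TCP and over the pad, so I'll keep going down carefully.

move_arm(moves=[[[0,0,-0.002,0,0],[0,0,-0.004,0,0],[0,0,-0.006,0,0],[0,0,-0.008,0,0],[0,0,-0.008,0,0]]])

```text
clock: 4.72
eef_pos: [0.7411, -0.023, 0.1441]
tool_rot: [0.733, 0.681, -0.0, -0.0]
ft_force: [-0.3, 0.6, -0.2]
grip_width: 0.0001
grasp_force: 0.0
```

move_arm(moves=[[[0,0,-0.002,0,0],[0,0,-0.004,0,0],[0,0,-0.006,0,0],[0,0,-0.006,0,0]]])

```text
clock: 5.22
eef_pos: [0.741, -0.023, 0.1381]
tool_rot: [0.733, 0.681, -0.0, -0.0]
ft_force: [-0.3, 0.3, 0.0]
grip_width: -0.0001
grasp_force: 0.0
```

```bash
python3 - <<'E'
from h import *
d=vision.camera('scene');w=vision.camera('wrist')
a=cv2.resize(d['color'][190:280,150:250],None,fx=4,fy=4,interpolation=cv2.INTER_CUBIC)
b=cv2.resize(w['color'][150:290,180:330],None,fx=2.571,fy=2.571,interpolation=cv2.INTER_CUBIC)[:360]
a=np.clip(np.hstack([a,b]).astype(float)*1.8,0,255).astype(np.uint8)
cv2.imwrite('pics/s3.png',a[:,:,::-1])
E
```

```text
(no output)
```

View pics/s3.png

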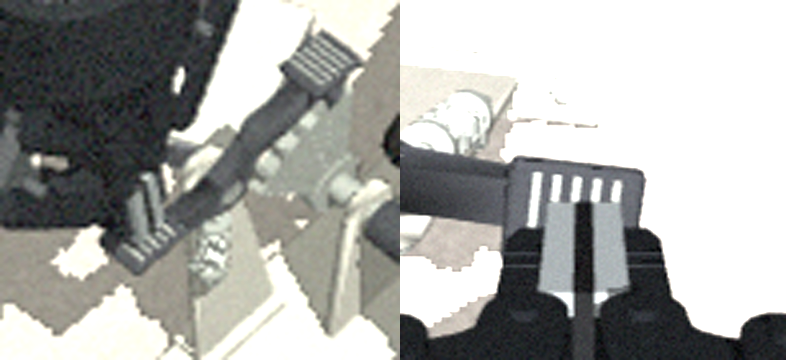

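Both views show the tips over the pad's stripes, and the nose hasn't moved. I'll keep going.

move_arm(moves=[[[0,0,-0.002,0,0],[0,0,-0.004,0,0],[0,0,-0.006,0,0],[0,0,-0.006,0,0]]])

```text
clock: 5.82
eef_pos: [0.741, -0.023, 0.132]
tool_rot: [0.733, 0.681, -0.0, -0.0]
ft_force: [0.8, -0.7, 0.0]
grip_width: -0.0
grasp_force: 0.0
```

move_arm(moves=[[[0,0,-0.002,0,0],[0,0,-0.004,0,0],[0,0,-0.004,0,0]]])

```text
clock: 6.2
eef_pos: [0.7415, -0.023, 0.1292]
tool_rot: [0.733, 0.681, 0.0, 0.0]
ft_force: [-0.3, 0.8, 3.4]
grip_width: 0.0002
grasp_force: 1.8
```

```bash
python3 - <<'E'
from h import *
S=np.load('scene.npy',allow_pickle=True).item()['color'].astype(int)
d=vision.camera('scene')['color'].astype(int);w=vision.camera('wrist')['color'];np.save('w2.npy',w)
for n,(r,c) in dict(nose=(slice(192,218),slice(218,245)),tail=(slice(238,262),slice(174,200))).items():
    print(n,abs(S[r,c]-d[r,c]).mean())
print(w[190:250:3,236,1],w[190:250:3,262,1])
E
```

```text
nose 15.994776828110162
tail 26.73344017094017
[221 226 223 131 207 209 210 208 204 147  64  67  61  69  48  59  69  81
  92 102] [201 200 201 209 202 199 209 204 212 201 113  65  69  98 103 104 102 104
 101 103]
```

Contact: 3.4 N upward and the nose is moving.

move_arm(moves=[[[0,0,-0.002,0,0],[0,0,-0.004,0,0],[0,0,-0.006,0,0],[0,0,-0.006,0,0]]])

```text
clock: 6.8
eef_pos: [0.7401, -0.0229, 0.1209]
tool_rot: [0.733, 0.681, -0.001, -0.001]
ft_force: [0.6, 0.3, -0.2]
grip_width: 0.0001
grasp_force: 0.0
```

```bash
cat >> h.py <<'E'
def nose():
    S=np.load('scene.npy',allow_pickle=True).item(); d=vision.camera('scene')['color']
    t=S['color'][195:216,219:242]; m=cv2.matchTemplate(d[165:240,195:270],t,cv2.TM_CCOEFF_NORMED)
    _,v,_,l=cv2.minMaxLoc(m); return (l[0]+195-219,l[1]+165-195,round(v,2))
E
python3 - <<'E'
from h import *
S=np.load('scene.npy',allow_pickle=True).item()
print('nose shift',nose()); a=np.array(proj(S,[.64,-.004,.175]));print(np.array(proj(S,[.644,-.004,.199]))-a)
E
```

```text
nose shift (-3, -2, 0.76)
[-1.90992659 -7.38893504]
```

```bash
python3 - <<'E'
from h import *
d=vision.camera('scene');w=vision.camera('wrist')
a=cv2.resize(d['color'][170:280,140:250],None,fx=5,fy=5,interpolation=cv2.INTER_CUBIC)
b=cv2.resize(w['color'][120:340,10:330],(250,172))
a=cv2.hconcat([a,cv2.copyMakeBorder(b,0,378,0,0,cv2.BORDER_CONSTANT)])
a=np.clip(a.astype(float)*1.8,0,255).astype(np.uint8)
cv2.imwrite('pics/s4.png',a[:,:,::-1])
E
```

```text
(no output)
```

View pics/s4.png

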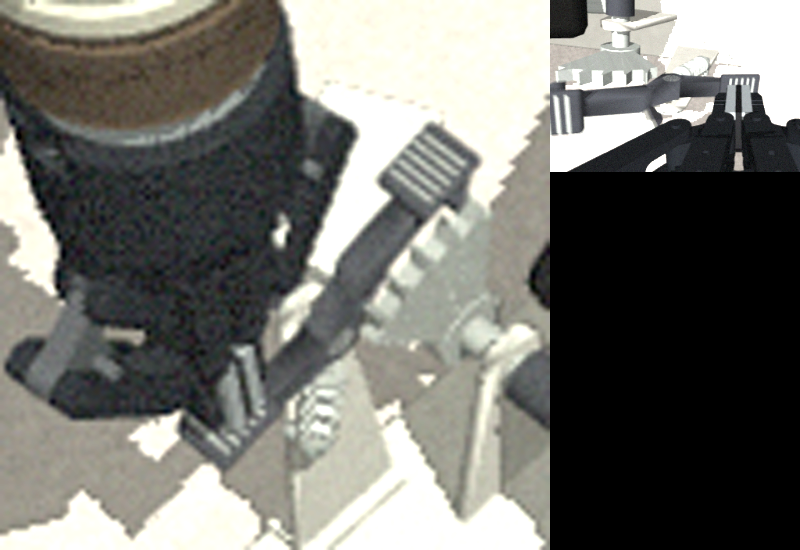

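The pawl has flipped: the teeth are clear and the nose pad is raised at crop (430,165). I'll back off upward and compute the push path for the rest.

move_arm(moves=[[[0,0,0.05,0,0],[0,0,0.11,0,0],[-0.04,0.01,0.17,0,0],[-0.08,0.02,0.22,0,0],[-0.13,0.04,0.22,0,0]]])

```text
clock: 7.58
eef_pos: [0.6134, 0.0169, 0.3455]
tool_rot: [0.733, 0.68, 0.003, 0.003]
ft_force: [0.6, 0.7, 1.7]
grip_width: -0.0002
grasp_force: 0.0
```

```bash
python3 - <<'E'
from h import *
T=np.load('top.npy',allow_pickle=True).item();S=np.load('scene.npy',allow_pickle=True).item()
h=onz(T,(230.7,142.7),.085);hs=onz(S,(150+430/4,150+405/4),.085);print(h,hs)
t=np.array([.738,-.023]);n=np.array([.640,-.004]);u=(n-t)/np.linalg.norm(n-t);print(u)
# pad upper-end corners in scene at theta .6: check
for th in(.6,.45,.3,.15,0):
    print(th,(h[:2]+u*(.262*np.cos(th)-.024*np.sin(th))).round(3),round(.085+.262*np.sin(th)+.024*np.cos(th),3))
th=.6
for s in(-.044,.044):
    v=np.array([-u[1],u[0]])
    X=np.r_[h[:2]+u*(.28*np.cos(th)-.024*np.sin(th))+s*v,.085+.28*np.sin(th)+.024*np.cos(th)]
    print('end corner',proj(T,X),proj(S,X))
print('nose',nose(),monitor.get_obs()['eef_pos'])
E
```

```text
[0.65567284 0.05508232 0.085     ] [0.64381288 0.05568221 0.085     ]
[-0.98171952  0.19033338]
0.6 [0.457 0.094] 0.253
0.45 [0.434 0.098] 0.221
0.3 [0.417 0.101] 0.185
0.15 [0.405 0.104] 0.148
0 [0.398 0.105] 0.109
end corner (np.float64(171.2728440311914), np.float64(235.6835832265791)) (np.float64(364.50347429241225), np.float64(130.87064790726055))
end corner (np.float64(223.63133602931958), np.float64(246.85297763647324)) (np.float64(321.1698220299287), np.float64(107.07185838711027))
nose (-6, -3, 0.68) [0.59812273 0.01971654 0.34245865]
```

move_arm(moves=[[[-0.05,0.025,0.01,-3,0],[-0.1,0.05,0.01,-6,0],[-0.15,0.075,0.01,-6,0],[-0.157,0.077,-0.03,-6,0],[-0.157,0.077,-0.055,-6,0]]])

```text
clock: 8.25
eef_pos: [0.4524, 0.0943, 0.2864]
tool_rot: [0.767, 0.642, -0.001, -0.0]
ft_force: [-0.4, -1.0, 0.5]
grip_width: 0.0001
grasp_force: 0.0
```

move_arm(moves=[[[0,0,-0.015,0,0],[0,0,-0.03,0,0],[0,0,-0.04,0,0],[0,0,-0.05,0,0],[0,0,-0.055,0,0]]])

```text
clock: 8.88
eef_pos: [0.454, 0.0939, 0.2318]
tool_rot: [0.767, 0.641, -0.0, -0.0]
ft_force: [-0.1, 0.1, 1.3]
grip_width: -0.0002
grasp_force: 0.0
```

move_arm(moves=[[[0,0,-0.004,0,0],[0,0,-0.008,0,0],[0,0,-0.012,0,0],[0,0,-0.016,0,0]]])

```text
clock: 9.38
eef_pos: [0.4552, 0.0942, 0.2175]
tool_rot: [0.767, 0.641, 0.001, 0.001]
ft_force: [-0.7, -0.1, 5.9]
grip_width: -0.0001
grasp_force: 2.2
```

About 6 N with the rest moving. I'll follow the arc.

move_arm(moves=[[[-0.004,0.001,-0.007,0,0],[-0.008,0.002,-0.014,0,0],[-0.012,0.003,-0.021,0,0],[-0.016,0.003,-0.028,0,0],[-0.019,0.004,-0.035,0,0]]])

```text
clock: 10.0
eef_pos: [0.4358, 0.0983, 0.1823]
tool_rot: [0.767, 0.641, 0.001, 0.0]
ft_force: [-2.1, -1.5, 5.6]
grip_width: 0.0
grasp_force: 2.3
```

move_arm(moves=[[[-0.003,0.001,-0.008,0,0],[-0.006,0.001,-0.016,0,0],[-0.009,0.002,-0.024,0,0],[-0.012,0.003,-0.032,0,0],[-0.015,0.003,-0.04,0,0]]])

```text
clock: 10.62
eef_pos: [0.4203, 0.1014, 0.142]
tool_rot: [0.767, 0.641, 0.001, -0.0]
ft_force: [-1.7, 1.4, 5.2]
grip_width: -0.0001
grasp_force: 2.3
```

move_arm(moves=[[[-0.003,0,-0.008,0,0],[-0.005,0.001,-0.016,0,0],[-0.007,0.001,-0.024,0,0],[-0.009,0.001,-0.032,0,0],[-0.01,0.001,-0.04,0,0]]])

```text
clock: 11.25
eef_pos: [0.4102, 0.1028, 0.1018]
tool_rot: [0.767, 0.642, 0.001, -0.001]
ft_force: [-2.4, 1.5, 4.4]
grip_width: 0.0
grasp_force: 2.4
```

Close to the bottom now, so I'll use small steps until the force rises on the stop.

move_arm(moves=[[[-0.001,0,-0.005,0,0],[-0.002,0,-0.01,0,0],[-0.002,0,-0.014,0,0],[-0.002,0,-0.017,0,0]]])

```text
clock: 11.75
eef_pos: [0.4081, 0.102, 0.0842]
tool_rot: [0.767, 0.641, -0.0, -0.0]
ft_force: [-2.1, 3.7, 5.2]
grip_width: 0.0005
grasp_force: 2.2
```

move_arm(moves=[[[0,0,-0.002,0,0],[0,0,-0.004,0,0],[0,0,-0.006,0,0],[0,0,-0.006,0,0]]])

```text
clock: 12.25
eef_pos: [0.4082, 0.1015, 0.0781]
tool_rot: [0.767, 0.641, -0.0, 0.0]
ft_force: [-1.5, 1.4, 3.2]
grip_width: -0.0
grasp_force: 1.3
```

move_arm(moves=[[[0,0,-0.001,0,0],[0,0,-0.002,0,0],[0,0,-0.003,0,0],[0,0,-0.003,0,0]]])

```text
clock: 12.75
eef_pos: [0.4083, 0.1015, 0.0779]
tool_rot: [0.767, 0.641, 0.0, 0.001]
ft_force: [-9.0, -1.5, 26.2]
grip_width: 0.0001
grasp_force: 12.9
```

Hard stop reached: 26 N and no further travel, with TCP z 0.078 matching the 0.109 pad height given the 31 mm tip offset seen earlier. I'll lift off and go to the nose.

move_arm(moves=[[[0,0,0.04,0,0],[0,0,0.1,0,0],[0.02,-0.01,0.16,0,0],[0.06,-0.03,0.2,0,0],[0.11,-0.05,0.2,0,0]]])

```text
clock: 13.38
eef_pos: [0.5217, 0.051, 0.28]
tool_rot: [0.767, 0.641, 0.004, 0.003]
ft_force: [0.3, 0.3, -0.5]
grip_width: 0.0
grasp_force: 0.0
```

move_arm(moves=[[[0.05,-0.02,0,0,0],[0.1,-0.04,0,0,0],[0.122,-0.054,-0.02,0,0],[0.123,-0.055,-0.06,0,0],[0.123,-0.055,-0.06,0,0]]])

```text
clock: 14.0
eef_pos: [0.6387, -0.0041, 0.21]
tool_rot: [0.768, 0.641, -0.004, -0.003]
ft_force: [-0.1, 0.3, 0.0]
grip_width: -0.0003
grasp_force: 0.0
```

```bash
python3 - <<'E'
from h import *
print(monitor.get_obs()['eef_pos'])
d=vision.camera('scene');w=vision.camera('wrist')
a=cv2.resize(d['color'][130:310,140:370],None,fx=2,fy=2,interpolation=cv2.INTER_CUBIC)
b=cv2.resize(w['color'],(330,247))
a=cv2.hconcat([a,cv2.copyMakeBorder(b,0,113,0,0,cv2.BORDER_CONSTANT)])
a=np.clip(a.astype(float)*1.8,0,255).astype(np.uint8)
cv2.imwrite('pics/s5.png',a[:,:,::-1])
E
```

```text
[ 0.63865817 -0.00408586  0.21001232]
```

View pics/s5.png

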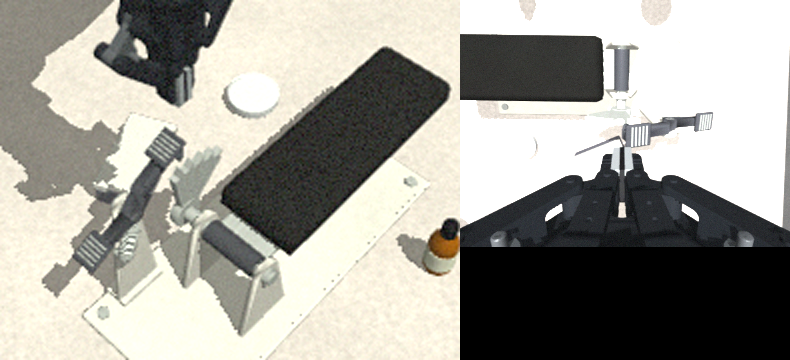

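The rest lies level and the pawl is free. The nose pad is at wrist pixel (276,208), slightly to +x of the fingertips, so I'll cast that ray.

```bash
python3 - <<'E'
from h import *
S=np.load('scene.npy',allow_pickle=True).item()
o=monitor.get_obs(); d=vision.camera('wrist')
Rt=R.from_quat(o['tool_rot']).as_matrix();H=np.array(d['hand_eye']);K=d['camera_matrix']
v=np.linalg.inv(K)@[276,208,1]; v=Rt@H[:3,:3]@[v[0],-v[1],-v[2]]; e=o['eef_pos']+Rt@H[:3,3]
print(o['eef_pos'],(e+v*(.199-e[2])/v[2]).round(4), onz(S,(140+163/2,130+148/2),.199).round(4))
E
```

```text
[ 0.64118928 -0.00337612  0.21566171] [ 0.6578 -0.0033  0.199 ] [ 0.6598 -0.0039  0.199 ]
```

move_arm(moves=[[[0.011,0,-0.01,0,0],[0.011,0,-0.025,0,0],[0.011,0,-0.035,0,0],[0.011,0,-0.043,0,0],[0.011,0,-0.047,0,0]]])

```text
clock: 14.78
eef_pos: [0.652, -0.003, 0.1683]
tool_rot: [0.767, 0.641, -0.0, -0.0]
ft_force: [-0.6, 0.2, 3.2]
grip_width: -0.0004
grasp_force: 1.5
```

move_arm(moves=[[[0,0,-0.003,0,0],[0,0,-0.006,0,0],[0,0,-0.009,0,0],[0,0,-0.01,0,0]]])

```text
clock: 15.28
eef_pos: [0.652, -0.0031, 0.1578]
tool_rot: [0.767, 0.641, -0.0, -0.0]
ft_force: [-0.2, 0.4, 0.6]
grip_width: -0.0001
grasp_force: 0.2
```

move_arm(moves=[[[0,0,-0.003,0,0],[0,0,-0.006,0,0],[0,0,-0.009,0,0],[0,0,-0.009,0,0]]])

```text
clock: 15.78
eef_pos: [0.652, -0.0031, 0.1489]
tool_rot: [0.767, 0.641, -0.0, -0.0]
ft_force: [0.0, 0.1, -0.0]
grip_width: 0.0001
grasp_force: 0.0
```

move_arm(moves=[[[0,0,0.03,0,0],[0,0,0.08,0,0],[0,0,0.14,0,0],[-0.05,0,0.17,0,0],[-0.05,0,0.17,0,0]]])

```text
clock: 16.4
eef_pos: [0.6017, -0.0031, 0.3243]
tool_rot: [0.767, 0.641, 0.003, 0.002]
ft_force: [1.0, -0.4, -0.7]
grip_width: -0.0
grasp_force: 0.0
```

```bash
python3 - <<'E'
from h import *
print(nose()); d=vision.camera('scene')['color'];S=np.load('scene.npy',allow_pickle=True).item()['color']
for n,r,c in(('tail',slice(238,262),slice(174,200)),('nose',slice(196,214),slice(220,240))): print(n,abs(d[r,c].astype(int)-S[r,c]).mean())
t=S[238:262,174:200];m=cv2.matchTemplate(d[220:280,160:220],t,cv2.TM_CCOEFF_NORMED);_,v,_,l=cv2.minMaxLoc(m);print(l[0]-14,l[1]-18,v)
cv2.imwrite('pics/s6.png',cv2.resize(np.clip(d[130:310,140:370]*1.8,0,255).astype(np.uint8),None,fx=3,fy=3)[:,:,::-1])
print(monitor.get_obs()['ft_force'])
E
```

```text
(0, 0, 0.98)
tail 3.766025641025641
nose 3.9925925925925925
0 0 0.971609890460968
[-0.60521249 -0.29844771 -0.76674402]
```

Nose and tail are both back exactly at their engaged image positions (shift 0,0; match 0.97 or better), and the arm is clear. Handing in.

```bash
python3 -c "
from h import *
print(job.job_done())"
```

```text
the job is handed in; nothing more can be done
None
```

The job is handed in at about 16 s: I freed the pawl, pushed the rest down onto its stop (26 N with no further travel), and snapped the pawl back in, where it matches its starting position in the images.

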